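# Close the vacuum pump's inlet filter

## Task

The pump's inlet filter has been renewed: put its grey cap back on. Set the cap on the ivory neck with its bar grip in line with the two ribs on the bowl, turn it backwards (counter-clockwise from above) under light pressure until the lugs drop off the thread starts, then screw it forwards (clockwise) until it is fully home, and let go. Be gentle, never forcing the cap or pushing the sprung bowl far down, and leave the beaker, the reagent bottle and the old filter where they stand.

Things in the scene. Friction and masses are not known exactly. Their poses are not given: they have to be found in the camera images.
- cap: Loose grey screw cap, 0.12 kg, standing on its skirt on the bench. Origin: centre of the skirt's lower edge; z up. Skirt 67 mm outside, 61 mm inside, 25 mm high; roof 68 mm across, underside 25 mm and top 30 mm above the origin; on it a solid bar grip, 50 mm along the cap's x, 20 mm wide along y, from 30 to 60 mm above the origin. A half turn gives the same cap.
- cap_lugs (a point): Point on the cap's axis, 3.5 mm above its origin, at mid height of its two lugs, inside the skirt at the cap's +x and -x: each 8 mm wide, 5 mm tall, reaching in to 24 mm from the axis. While they enter the threads, the cap must be kept lightly pressed down: the slot has 2 mm play. If they catch on a thread's end in dropping, a few degrees farther back frees them.
- neck_rim (a point): Centre of the rim (top) of the ivory neck on the steel filter bowl, about 115 mm above the bench, beside the pump's blue motor; z up; x points at the ribs, two upright ribs on the bowl's side, at +x and -x. Heights of the cap's origin from here: -10 to -14 mm with lugs on top of the threads, -7 mm on the posts (wrong), -22 mm dropped into the gaps, -25 mm home, roof on rim.
- neck_foot (a point): Foot of the neck on its axis, on top of the 76 mm bowl, 33 mm below the rim. Neck: solid, closed, 44 mm across, tapering over its top 6 mm to 38 mm. Around it a two-start thread, 56 mm across: each start (upper end) lies 10 to 65 degrees counter-clockwise (from above) of a rib, how much is not measured; it runs clockwise, 5 mm down over 80 degrees, to a stop post.
- thread_gap (a point): Point on the neck's axis, 12 mm above its foot, level with the floor of the gaps: 31 degrees wide, counter-clockwise of each thread start, then the other thread's post. The cap is home about 55 to 80 degrees forwards of the drop; lugs meet the posts at 80 to 93. Forwards from on top of the threads, or too far back after the drop, the lugs run against a post and jam.
- mount (a joint): How far the sprung filter bowl stands above its rest height, m: 0 at rest, negative when pushed down, down to -0.013. The spring gives 1 mm for every 1.5 N, so about -0.003 to -0.005 is a good light pressure.
- beaker: Glass beaker, 68 mm across, 85 mm high, on the bench; a bystander. Origin under its centre.
- reagent: White reagent bottle, 60 mm across, 130 mm high, on the bench; a bystander. Origin under its centre.
- oldfilter: Old filter, a white disc 42 mm across, 12 mm high, on the bench; a bystander. Origin under its centre.

How it is judged:
By the outcome, as a careful person would: the job done as asked, in the order asked, and still so for the second after the job is handed in, with the robot touching nothing.
It also fails if it takes over 61 s, if anything falls off the work surface, if the arm or the gripper's body presses on something with over 40 N, if the wrist force passes 120 N, or if a joint passes its speed limit or range.

## Robot

A 6-joint arm with a two-finger parallel gripper is mounted at the origin on the work surface. World frame = base frame: x ahead of the robot, y to its left, z up, the work surface at z = 0. Lengths are in m, angles in rad, forces in N, time in s.
With the tool pointing down it reaches from about 0.225 to 0.875 m from the base axis. Payload 3.4 kg.
Tool frame: the origin (TCP) lies on the centre line of the jaws, within the pads' length; the fingertips stand 19 mm ahead of it and the grasp point (between the pads) is the TCP (nose_length is the distance from the TCP to the fingertips, in m); z points along the fingers, y is the direction in which the jaws open and shut (so a half turn about z gives the same grasp; the last joint's range is limited). The gripper opens to 85 mm and grips with 20 to 120 N. Pads are 22 mm wide; open, the fingers measure 114 mm over their backs; the gripper's body (76 mm by 85 mm) begins 54 mm behind the grasp point. The pads swing forward as they close: fully open they stand 13 mm farther back than shut.
Start: joints at [-1.279, 0.276, 1.505, -0, 1.361, -0.121], TCP at [0.231, -0.527, 0.25] pointing down, gripper open.
Joint ranges: [-2.89, 2.89], [-0.75, 2.08], [0.22, 2.7], [-1.18, 4.32], [0.11, 2.71], [-2.7, 2.7]. Speed limits (rad/s): [2.57, 2.57, 3.14, 3.14, 3.14, 3.14].

## Interface

Orientations are given as a unit quaternion [w, x, y, z].
In Python, from rig import * gives the robot as it stands.
- The arm moves only by the shell command python3 -m jog 'ROWS' [OPENING] [FORCE]. ROWS is JSON, one flat list of numbers, 6 for each row, row after row: the shift along the tool's x, y, z in mm, then the turn, a rotation vector about the tool's x, y, z in degrees. In form: [tx, ty, tz, wx, wy, wz, tx, ty, tz, wx, wy, wz, ...]. A call has 1 to 10 rows; each row is the pose to reach, as a shift and turn from the pose commanded when the call began, along the tool's axes at that moment; what a row does not reach only later rows make up. A row lasts 1/8 s, in which the tool goes at most 62.5 mm and 10.7 degrees, less where a joint would pass 70% of its speed; a pose out of reach is approached as far as the arm can. A call with a gripper value outside its range is refused whole. OPENING is the closure, from 0 (fully open) to 1 (shut), set as the call begins (- or left out, the last holds). The fingers move at their own pace and stop on an object; FORCE is the grip in N (left out, the last holds). Time passes only in rows, so rows that repeat a pose let the fingers close. It gives the time, the measured TCP pose, the force and the opening at its end, in the units of the state.
- get_state(): the state, without advancing time (a new reading comes with each control period).
- get_image(name): name is "scene" or "top"; returns a dict with "frame" (480x640x3 uint8, red, green, blue), "camera_matrix" (3x3 intrinsics, pixels), "k1" (the pictures are not rectified: a ray, as slopes to the right and down, at radius r is drawn at 1 + k1 r^2 times it, then the intrinsics apply), "rvec" (rotation vector, rad) and "tvec" (3), from world to camera coordinates, as OpenCV has them. Camera axes: x right, y down, z forward; pixel columns grow to the right and rows downward; lengths in m; the calibration is good to about 2 mm. A picture is of the moment at which its call begins. There is no depth.
- sign_off(): hands the job in, once; it reports no verdict.
The state is a dict: "clock": time; "qpos": joint angles; "qd": joint speeds; "effort": joint torques, N m; "position": TCP position; "ee_rot": TCP orientation; "contact_force": force on the tool from outside, world axes, zero at the start; "moment": the same for the moment, N m; "width": finger opening in m.
Only numpy, scipy, OpenCV 4.12 (cv2) and the standard library are available. Lean on these libraries where they do the work, as an engineer would, in place of code of your own. Each camera call takes 0.05 s, during which the arm holds its last target.

## Working session

There is one attempt and no reset: what is moved stays moved. The work goes in short steps, Python scripts to look and compute and a shell command to move; the robot and the scene stay as the last step left them, time stands still between calls to the robot, and variables do not carry over. Pictures are saved under pics/ and viewed, and the job is handed in when it is done.

```bash
mkdir -p pics; ls; python3 - <<'E'
from rig import *
import cv2
s=get_state();print(s)
for n in("scene","top"):
    d=get_image(n);cv2.imwrite(f"pics/{n}0.png",d["frame"][:,:,::-1]);print(n,d["camera_matrix"],d["k1"],d["rvec"],d["tvec"])
E
```

```text
pics
{'clock': 0.0, 'qpos': array([-1.27899104e+00,  2.76569946e-01,  1.50615986e+00,  4.20273493e-06,
        1.36065489e+00, -1.20970269e-01]), 'qd': array([-0.00037036, -0.00074859,  0.00123246,  0.00070569, -0.00078784,
        0.00213815]), 'effort': array([-1.10919515e-03, -4.16772544e+01, -2.45803177e+01,  4.93523908e-05,
        1.11548707e-02, -2.19920884e-05]), 'position': array([ 0.23053193, -0.52622409,  0.24944329]), 'ee_rot': array([-8.92929636e-04,  9.78777233e-01,  2.04925168e-01, -7.43955987e-05]), 'contact_force': array([-1.32510073,  0.3980316 , -0.74410978]), 'moment': array([-0.01366672, -0.04283229, -0.03554157]), 'width': 0.08535097952340337}
scene [[571.54580091   0.         323.14250196]
 [  0.         571.54580091 238.48789925]
 [  0.           0.           1.        ]] -0.12068177655639384 [ 1.04227094  2.47188375 -1.00745154] [ 0.27259334 -0.27604222  1.20449732]
top [[581.67883315   0.         314.50336707]
 [  0.         581.67883315 239.39468858]
 [  0.           0.           1.        ]] -0.12080060532955074 [ 2.12703897 -2.13344591  0.12476711] [0.16596127 0.55015211 1.08649528]
```

View pics/scene0.png

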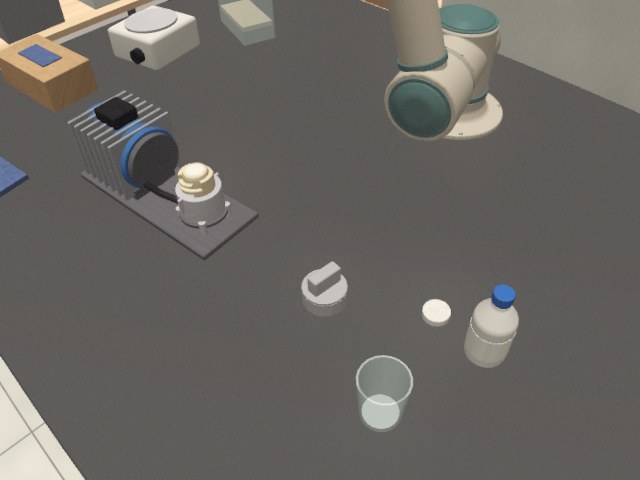

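View pics/top0.png

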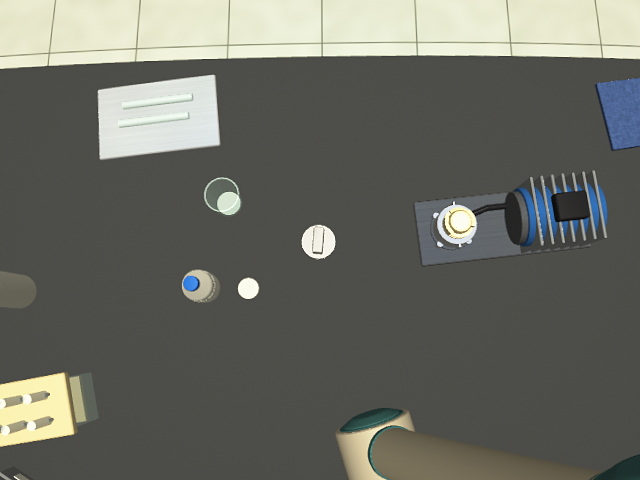

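The top view shows the cap at (318,242), the neck at (460,222), the bottle at (200,286), the beaker at (222,196) and the disc at (248,288). I'll zoom in on the neck and the cap.

```bash
cat > h.py <<'E'
import numpy as np, cv2
from rig import *
class Cam:
    def __init__(s,n,d=None):
        d=d or get_image(n); s.f=d["frame"]; s.K=np.array(d["camera_matrix"]);s.k1=d["k1"]
        s.R=cv2.Rodrigues(np.array(d["rvec"],float))[0]; s.t=np.array(d["tvec"],float).ravel(); s.rv=np.array(d["rvec"],float); s.D=np.array([s.k1,0,0,0.])
        s.c=-s.R.T@s.t
    def ray(s,uv):
        p=cv2.undistortPoints(np.array(uv,float).reshape(1,1,2),s.K,s.D,None,None)[0,0]
        v=s.R.T@np.array([p[0],p[1],1]);return v/np.linalg.norm(v)
    def plane(s,uv,z):
        v=s.ray(uv);return s.c+v*(z-s.c[2])/v[2]
    def proj(s,P):
        return cv2.projectPoints(np.array(P,float).reshape(-1,1,3),s.rv,s.t,s.K,s.D)[0][:,0]
def crop(f,u,v,w,h,k,name):
    c=f[v:v+h,u:u+w,::-1]; cv2.imwrite("pics/"+name,cv2.resize(c,None,fx=k,fy=k,interpolation=cv2.INTER_CUBIC))
def tri(c1,u1,c2,u2):
    a,b=c1.ray(u1),c2.ray(u2); A=np.stack([a,-b],1); x=np.linalg.lstsq(A,c2.c-c1.c,rcond=None)[0]
    p,q=c1.c+a*x[0],c2.c+b*x[1]; return (p+q)/2,np.linalg.norm(p-q)
E
python3 - <<'E'
from h import *
import pickle
a={n:get_image(n) for n in("scene","top")};pickle.dump(a,open("im0.pkl","wb"))
t=Cam("top",a["top"]);s=Cam("scene",a["scene"])
print(t.c,s.c)
crop(t.f,410,180,100,75,8,"t_neck.png");crop(s.f,150,150,100,75,8,"s_neck.png");crop(t.f,280,210,80,60,10,"t_cap.png")
for n,uv,z in(("cap",(318,242),.03),("rim",(460,222),.115),("beaker",(229,204),0),("bottle",(200,288),.03),("old",(248,288),.012)): print(n,t.plane(uv,z))
E
```

```text
[0.38418253 0.12973448 1.16028239] [0.92038701 0.54085923 0.67946985]
cap [0.54742536 0.15785186 0.03      ]
rim [ 0.57065803 -0.10369812  0.115     ]
beaker [0.63147546 0.3411379  0.        ]
bottle [0.45731142 0.38980056 0.03      ]
old [0.45852068 0.29735573 0.012     ]
```

View pics/t_neck.png

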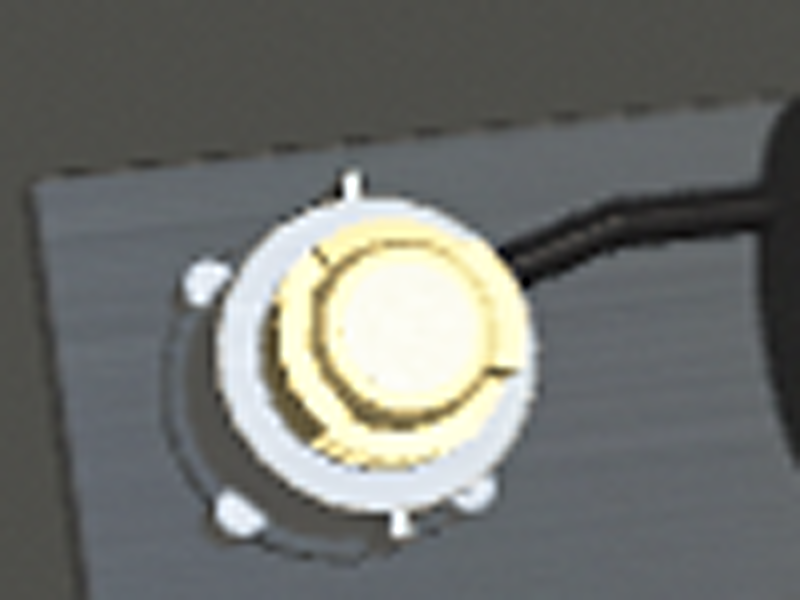

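View pics/s_neck.png

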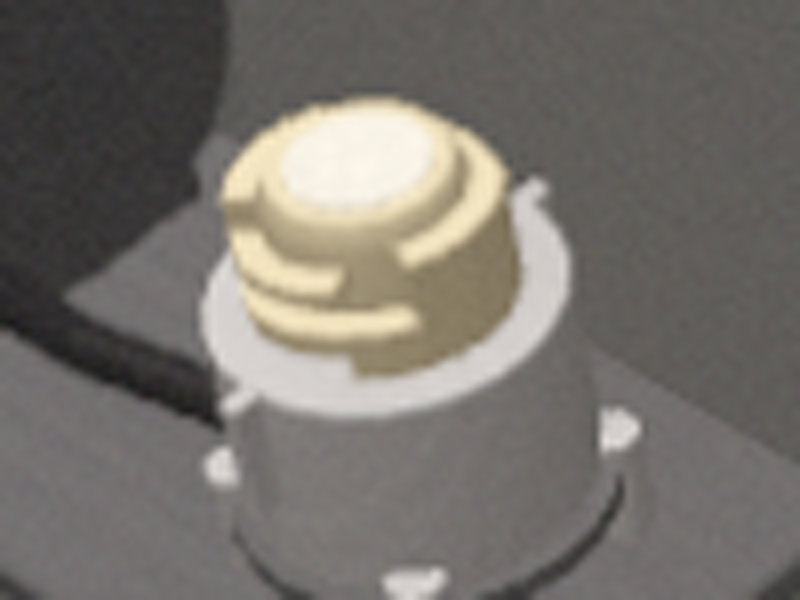

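View pics/t_cap.png

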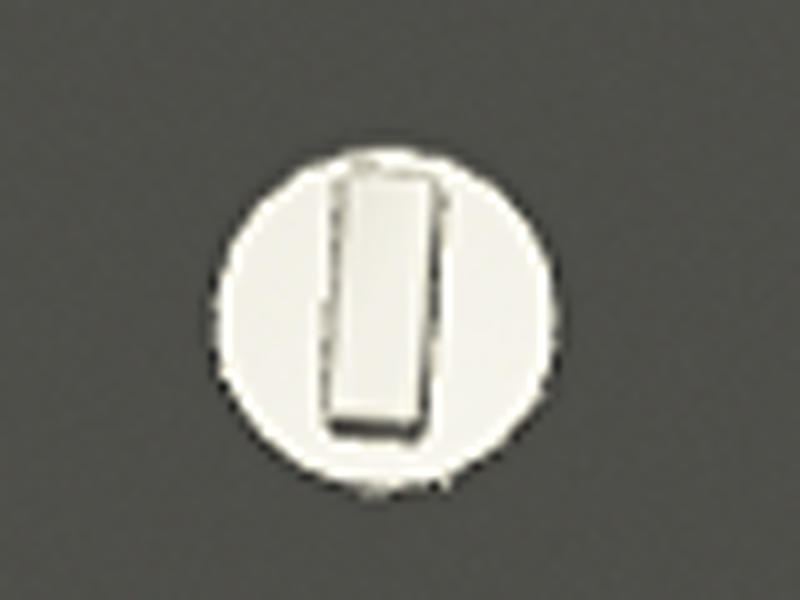

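The neck close-up shows ribs at about (454,203) and (460,245) in the top view. Next I'll measure the cap, rim and ribs.

```bash
python3 - <<'E'
from h import *
import pickle
a=pickle.load(open("im0.pkl","rb"));t=Cam("top",a["top"]);s=Cam("scene",a["scene"])
def ell(c,m,name):
    cs,_=cv2.findContours(m.astype(np.uint8),cv2.RETR_EXTERNAL,cv2.CHAIN_APPROX_NONE)
    k=max(cs,key=cv2.contourArea); e=cv2.fitEllipse(cv2.convexHull(k)); print(name,e,cv2.contourArea(k)); return e,k
def win(f,u,v,w,h):
    m=np.zeros(f.shape[:2],bool);m[v:v+h,u:u+w]=1;return m
g=t.f.astype(int).min(2)
e,k=ell(t,(g>130)&win(t.f,290,215,60,55),"cap")
P=np.array([t.plane(p,.030)[:2] for p in cv2.convexHull(k)[:,0].astype(float)])
(cx,cy),r=cv2.minEnclosingCircle(P.astype(np.float32));
A=np.c_[2*P,np.ones(len(P))];q=np.linalg.lstsq(A,(P**2).sum(1),rcond=None)[0];print("capfit",q[:2],np.sqrt(q[2]+q[0]**2+q[1]**2))
# bar top corners in crop t_cap x10
b=[(350,178),(437,180),(418,418),(330,412)]
B=np.array([t.plane((280+x/10-.45,210+y/10-.45),.060)[:2] for x,y in b]);print("bar",B,B.mean(0))
for i,j in((3,0),(2,1)):
    d=B[j]-B[i];print("len",np.linalg.norm(d),"yaw",np.degrees(np.arctan2(d[1],d[0])))
# rim: whitish disc
hsv=cv2.cvtColor(t.f,cv2.COLOR_RGB2HSV);print("hsv top", hsv[222,460],hsv[222,470],hsv[222,440])
for c,n,u,v in((t,"top",440,205),(s,"scene",180,158)):
    h=cv2.cvtColor(c.f,cv2.COLOR_RGB2HSV)
    print(n); print(c.f[222 if n=="top" else 171,(445 if n=="top" else 178):(477 if n=="top" else 216)].tolist())
E
```

```text
cap ((318.0736083984375, 241.4569549560547), (33.55316925048828, 34.07865905761719), 128.42041015625) 858.5
capfit [0.54869306 0.15772444] 0.03336626746674525
bar [[0.57153649 0.16368371]
 [0.57104795 0.14698587]
 [0.52504464 0.15074378]
 [0.52627767 0.16753431]] [0.54847669 0.15723692]
len 0.04542233553916446 yaw -4.862987839558701
len 0.0461565395245107 yaw -4.669998417935596
hsv top [ 30   9 253] [ 28  60 253] [105  17 237]
top
[[255, 255, 210], [255, 255, 222], [255, 255, 222], [239, 223, 155], [150, 134, 89], [212, 189, 127], [255, 255, 220], [255, 254, 215], [253, 253, 248], [253, 252, 243], [252, 252, 241], [251, 251, 239], [252, 252, 242], [252, 252, 242], [252, 252, 242], [253, 253, 244], [253, 253, 244], [253, 252, 243], [252, 252, 242], [252, 252, 241], [252, 251, 239], [252, 251, 240], [252, 251, 242], [253, 252, 237], [255, 253, 219], [253, 248, 193], [242, 229, 163], [253, 247, 191], [255, 253, 213], [255, 254, 210], [255, 252, 233], [186, 195, 201]]
scene
[[171, 160, 139], [243, 227, 192], [244, 229, 194], [244, 229, 193], [240, 225, 190], [243, 228, 193], [244, 230, 197], [247, 238, 220], [246, 240, 227], [245, 240, 228], [246, 240, 228], [249, 243, 231], [252, 246, 234], [251, 245, 233], [249, 243, 230], [249, 243, 231], [251, 245, 234], [253, 247, 235], [250, 245, 232], [249, 244, 232], [248, 243, 231], [248, 243, 231], [249, 243, 231], [249, 244, 231], [245, 239, 226], [236, 226, 203], [238, 223, 188], [229, 214, 178], [193, 179, 147], [158, 145, 117], [181, 168, 136], [228, 215, 180], [242, 227, 191], [243, 228, 193], [215, 199, 166], [148, 137, 117], [97, 93, 91], [96, 93, 89]]
```

```bash
python3 - <<'E'
from h import *
import pickle
a=pickle.load(open("im0.pkl","rb"));t=Cam("top",a["top"]);s=Cam("scene",a["scene"])
C={}
for c,n,(u,v,w,h),th in((t,"top",(444,207,32,32),228),(s,"scene",(180,155,34,28),212)):
    m=np.zeros(c.f.shape[:2],np.uint8);m[v:v+h,u:u+w]=(c.f[v:v+h,u:u+w,2]>th)
    if n=="top": m=cv2.morphologyEx(m,cv2.MORPH_OPEN,np.ones((5,5),np.uint8))
    cs,_=cv2.findContours(m,cv2.RETR_EXTERNAL,cv2.CHAIN_APPROX_NONE);k=max(cs,key=cv2.contourArea)
    e=cv2.fitEllipse(k);print(n,e);C[n]=e[0]
    H=cv2.convexHull(k)[:,0].astype(float);P=np.array([c.plane(p,.115)[:2] for p in H])
    A=np.c_[2*P,np.ones(len(P))];q=np.linalg.lstsq(A,(P**2).sum(1),rcond=None)[0];print(" circ@.115",q[:2],np.sqrt(q[2]+q[0]**2+q[1]**2))
print(tri(t,C["top"],s,C["scene"]))
# bowl top edge (r=38) in top view: ring ellipse by crop ; ribs
R=[t.plane((410+x/8-.44,180+y/8-.44),.078) for x,y in((352,187),(400,524))]
print(R);d=(R[0]-R[1])[:2];print("rib yaw",np.degrees(np.arctan2(d[1],d[0])),np.linalg.norm(d),(R[0]+R[1])/2)
R=[s.plane((150+x/8-.44,150+y/8-.44),.078) for x,y in((535,190),(238,400))]
print(R);d=(R[0]-R[1])[:2];print("rib yaw s",np.degrees(np.arctan2(d[1],d[0])),np.linalg.norm(d),(R[0]+R[1])/2)
# plate edges yaw
E
```

```text
top ((460.5007019042969, 220.47195434570312), (15.335047721862793, 15.641581535339355), 121.4923324584961)
 circ@.115 [ 0.57351714 -0.1047365 ] 0.014779746652450191
scene ((194.1859588623047, 169.48207092285156), (10.757349014282227, 18.194677352905273), 79.28622436523438)
 circ@.115 [ 0.57223502 -0.10127127] 0.014466014245679459
(array([ 0.57248285, -0.10389645,  0.11392875]), np.float64(0.0031001969201044266))
[array([ 0.61410055, -0.10111682,  0.078     ]), array([ 0.53326498, -0.10944677,  0.078     ])]
rib yaw 5.88345840287789 0.08126363065187185 [ 0.57368277 -0.10528179  0.078     ]
[array([ 0.52979168, -0.1074739 ,  0.078     ]), array([ 0.61114936, -0.09910511,  0.078     ])]
rib yaw s -174.12697506074056 0.0817869717740872 [ 0.57047052 -0.10328951  0.078     ]
```

```bash
python3 - <<'E'
from h import *
import pickle
a=pickle.load(open("im0.pkl","rb"));t=Cam("top",a["top"]);s=Cam("scene",a["scene"])
ang=np.arange(0,360,.5)
def unw(c,ctr,pts):
    uv=c.proj(pts.reshape(-1,3)).reshape(pts.shape[:2]+(2,)).astype(np.float32)
    return cv2.remap(c.f[:,:,::-1].copy(),uv[...,0],uv[...,1],cv2.INTER_CUBIC)
al=np.radians(ang+5.9)
rs=np.linspace(.034,.018,80)
ctr=np.array([.5735,-.1047])
P=np.stack(np.broadcast_arrays(ctr[0]+rs[:,None]*np.cos(al),ctr[1]+rs[:,None]*np.sin(al),.104),-1)
I1=unw(t,ctr,P)
zs=np.linspace(.116,.08,160);c2=np.array([.5718,-.102])
P=np.stack(np.broadcast_arrays(c2[0]+.028*np.cos(al)[None]+0*zs[:,None],c2[1]+.028*np.sin(al)[None]+0*zs[:,None],zs[:,None]),-1)
I2=unw(s,c2,P)
I=np.vstack([I1,I2]);I=cv2.resize(I,None,fx=1,fy=1.6)
for d in range(0,360,30):cv2.line(I,(2*d,0),(2*d,400),(0,0,255),1);cv2.putText(I,str(d),(2*d+2,12),0,.4,(0,255,0),1)
cv2.imwrite("pics/unw.png",I)
E
```

```text
(no output)
```

View pics/unw.png

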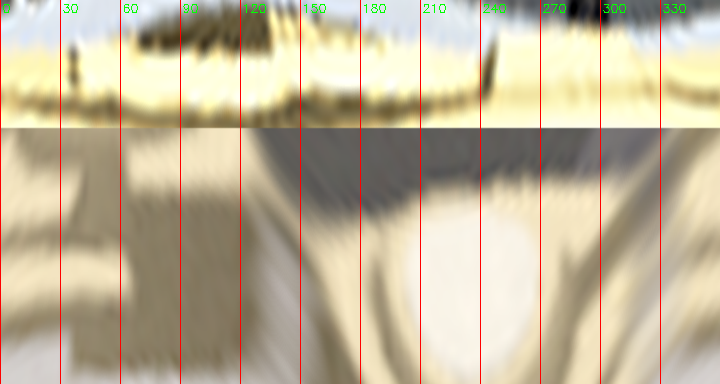

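The scene unwrap shows the thread start about 35° counter-clockwise of the rib and the gap running to about 64°. The top view's marks at 36° and 242° agree, so the drop should come at about 42–56°. Next I'll write a helper that works out the moves.

```bash
cat > go.py <<'E'
# usage: go.py x y z yaw(deg of tool x in world) -> shift and turn in tool axes
import sys
from h import *
from scipy.spatial.transform import Rotation as Ro
def R0():
    q=np.array(get_state()["ee_rot"]);return Ro.from_quat(q[[1,2,3,0]])
def st():
    s=get_state();R=R0();x=R.apply([1,0,0]);z=R.apply([0,0,1])
    print("t %.2f pos %s yaw %.1f tilt %s F %s M %s w %.4f q6 %.2f"%(s["clock"],np.round(s["position"]*1e3,1),np.degrees(np.arctan2(x[1],x[0])),np.round(z[:2],4),np.round(s["contact_force"],1),np.round(s["moment"],2),s["width"],s["qpos"][5]))
if __name__=="__main__":
    st()
    if len(sys.argv)>4:
        x,y,z,yaw=map(float,sys.argv[1:5]);s=get_state();R=R0()
        T=Ro.from_euler("z",yaw,degrees=True)*Ro.from_euler("x",180,degrees=True)
        print("shift",np.round(R.inv().apply(np.array([x,y,z])-s["position"])*1e3,1),"turn",np.round((R.inv()*T).as_rotvec(degrees=True),1))
E
python3 go.py .5486 .1575 .13 -4.8
```

```text
t 0.20 pos [ 230.6 -526.4  249.8] yaw 23.7 tilt [-0.0003  0.001 ] F [-0.2  0.1 -0.6] M [ 0.03 -0.02  0.  ] w 0.0853 q6 -0.12
shift [ 565.7 -498.8  120.4] turn [-0.1  0.  28.5]
```

```bash
python3 -m jog '[30,-26,0,0,0,0, 75,-66,0,0,0,3, 120,-106,0,0,0,6, 165,-146,0,0,0,9, 210,-185,0,0,0,12, 255,-225,0,0,0,15, 300,-265,0,0,0,18, 345,-304,0,0,0,21, 390,-344,0,0,0,24, 435,-384,0,0,0,27]' 0 60; python3 go.py .5486 .1575 .13 -4.8
```

```text
clock: 1.45
position: [0.4756, 0.0014, 0.2504]
ee_rot: [0.0, 1.0, -0.03, 0.0]
contact_force: [1.0, 0.3, -0.2]
width: 0.0855
t 1.45 pos [475.6   1.4 250.4] yaw -3.4 tilt [ 0.0007 -0.0005] F [ 1.   0.3 -0.2] M [-0.03 -0.   -0.  ] w 0.0855 q6 1.49
shift [  63.4 -160.2  120.4] turn [ 0.  -0.   1.4]
```

```bash
python3 -m jog '[16,-40,10,0,0,0.5, 32,-80,30,0,0,1, 48,-120,60,0,0,1.4, 63,-150,95,0,0,1.4, 63.4,-160.2,118,0,0,1.4, 63.4,-160.2,118,0,0,1.4, 63.4,-160.2,118,0,0,1.4]' 0 60; python3 go.py .5486 .1575 .052 -4.8; python3 - <<'E'
from h import *
s=Cam("scene");crop(s.f,240,190,200,150,4,"s1.png");t=Cam("top");crop(t.f,240,180,160,120,5,"t1.png")
E
```

```text
clock: 2.33
position: [0.5482, 0.1554, 0.1331]
ee_rot: [0.0, 0.999, -0.042, 0.001]
contact_force: [0.2, 0.8, -0.1]
width: 0.0857
t 2.33 pos [548.2 155.4 133.1] yaw -4.8 tilt [ 0.0011 -0.0003] F [ 0.2  0.8 -0.1] M [0.01 0.03 0.02] w 0.0857 q6 1.81
shift [ 0.2 -2.2 81.1] turn [ 0.  -0.1  0. ]
```

View pics/s1.png

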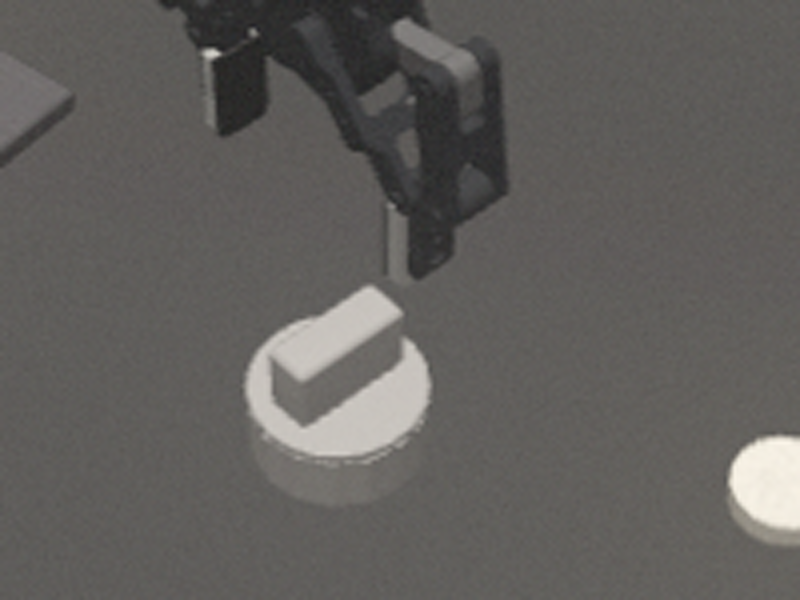

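The open gripper stands over the cap with the bar between its fingers. Now I'll descend.

```bash
python3 -m jog '[0.2,-2.2,20,0,0,0, 0.2,-2.2,50,0,0,0, 0.2,-2.2,75,0,0,0, 0.2,-2.2,81,0,0,0, 0.2,-2.2,81,0,0,0, 0.2,-2.2,81,0,0,0]' 0 60; python3 go.py .5486 .1575 .052 -4.8
```

```text
clock: 3.18
position: [0.5492, 0.1579, 0.0527]
ee_rot: [-0.0, 0.999, -0.042, 0.001]
contact_force: [0.7, 0.2, 0.2]
width: 0.0851
t 3.17 pos [549.2 157.9  52.7] yaw -4.8 tilt [0.0027 0.0004] F [0.7 0.2 0.2] M [ 0.   -0.03 -0.04] w 0.0851 q6 1.81
shift [-0.6  0.5  0.7] turn [-0.  -0.2  0. ]
```

```bash
python3 -m jog '[0,0,0,0,0,0, 0,0,0,0,0,0, 0,0,0,0,0,0, 0,0,0,0,0,0, 0,0,0,0,0,0, 0,0,0,0,0,0]' 1 40; python3 go.py .5486 .1575 .052 -4.8
```

```text
clock: 3.92
position: [0.5484, 0.158, 0.0515]
ee_rot: [-0.0, 0.999, -0.041, 0.0]
contact_force: [0.5, -0.3, 1.6]
width: 0.0192
t 3.92 pos [548.4 158.   51.5] yaw -4.7 tilt [0.0006 0.    ] F [ 0.5 -0.3  1.6] M [ 0.02 -0.   -0.  ] w 0.0192 q6 1.81
shift [ 0.2  0.5 -0.5] turn [-0.  -0.   0.1]
```

```bash
python3 -m jog '[0,0,-20,0,0,0, 0,0,-60,0,0,0, 0,0,-110,0,0,0, 0,0,-150,0,0,0, 0,0,-150,0,0,0]' 1 60; python3 go.py .573 -.1042 .200 5.9
```

```text
clock: 4.55
position: [0.55, 0.1582, 0.2044]
ee_rot: [-0.001, 0.999, -0.041, 0.003]
contact_force: [-0.1, 0.8, -2.2]
width: 0.019
t 4.55 pos [550.  158.2 204.4] yaw -4.7 tilt [0.0068 0.0009] F [-0.1  0.8 -2.2] M [-0.01 -0.    0.02] w 0.0190 q6 1.81
shift [ 44.6 259.6   4.4] turn [ -0.   -0.4 -10.6]
```

```bash
python3 -m jog '[6,35,0,0,0,-1.5, 14,80,0,0,0,-3, 22,130,0,0,0,-5, 30,175,0,0,0,-7, 38,220,0,0,0,-9, 43,250,0,0,0,-10.6, 44.6,259.6,0,0,0,-10.6, 44.6,259.6,0,0,0,-10.6, 44.6,259.6,0,0,0,-10.6]'; python3 go.py .573 -.1042 .200 5.9
python3 - <<'E'
from h import *
import pickle
a={n:get_image(n) for n in("scene","top")};pickle.dump(a,open("im2.pkl","wb"))
s=Cam("scene",a["scene"]);crop(s.f,150,90,120,120,5,"s2.png");t=Cam("top",a["top"]);crop(t.f,400,160,120,90,6,"t2.png")
E
```

```text
clock: 5.68
position: [0.5706, -0.1031, 0.2008]
ee_rot: [-0.001, 0.999, 0.051, -0.001]
contact_force: [-0.2, 0.8, -1.2]
width: 0.019
t 5.67 pos [ 570.6 -103.1  200.8] yaw 5.9 tilt [-0.0012  0.001 ] F [-0.2  0.8 -1.2] M [ 0.03  0.02 -0.03] w 0.0190 q6 1.17
shift [2.2 1.3 0.7] turn [-0.1  0.1 -0. ]
```

View pics/s2.png

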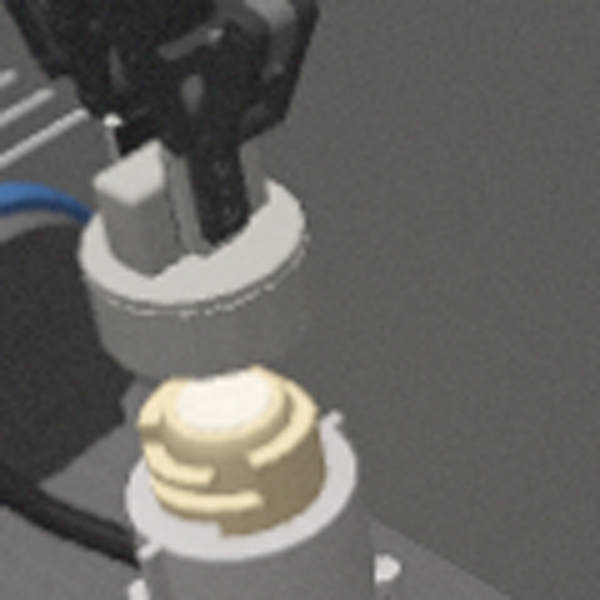

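View pics/t2.png

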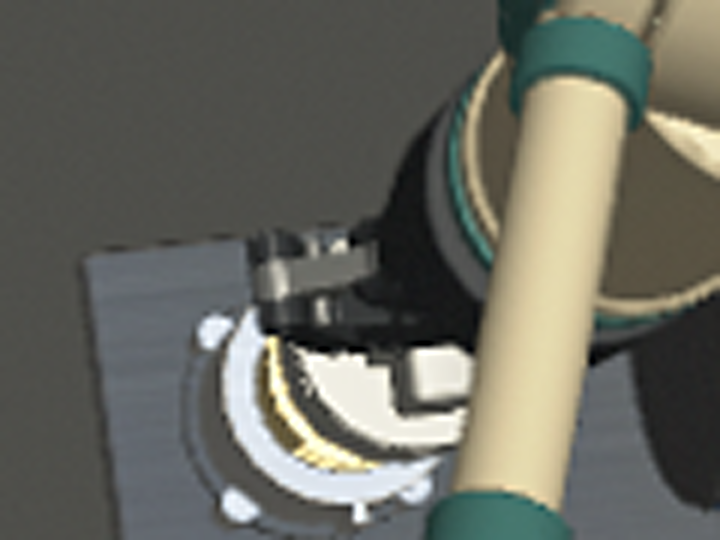

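```bash
python3 - <<'E'
from h import *
import pickle
a=pickle.load(open("im0.pkl","rb"));s=Cam("scene",a["scene"]);t=Cam("top",a["top"])
def circ(P):
    A=np.c_[2*P,np.ones(len(P))];q=np.linalg.lstsq(A,(P**2).sum(1),rcond=None)[0];return q[:2],np.sqrt(q[2]+q[0]**2+q[1]**2)
def mask(f,win,lo):
    u,v,w,h=win;m=np.zeros(f.shape[:2],np.uint8);m[v:v+h,u:u+w]=(f[v:v+h,u:u+w].min(2)>lo);return m
g=s.f[:,:,1];print(g[280:315:3,325],g[300,296:352:3])
for c,f,win in((s,"im0",(295,255,60,65)),):
    for lo in(90,100,110,):
        m=mask(s.f,win,lo);cs,_=cv2.findContours(m,cv2.RETR_EXTERNAL,cv2.CHAIN_APPROX_NONE);k=max(cs,key=cv2.contourArea)[:,0].astype(float)
        print(lo,k.min(0),k.max(0),len(k))
b=Cam("scene",pickle.load(open("im2.pkl","rb"))["scene"])
print([b.f[v,155:215,1].tolist() for v in(140,155)])
E
```

```text
[105 104 106 103 195 193 194 195 129 110 110 107] [ 91  95  99 111 121 190 195 196 194 196 197 195 194 194 151 136 102  94
  95]
90 [295. 255.] [354. 319.] 302
100 [300. 261.] [347. 315.] 154
110 [301. 261.] [347. 306.] 206
[[46, 58, 49, 52, 51, 56, 51, 51, 49, 56, 96, 170, 200, 200, 199, 199, 182, 135, 106, 109, 112, 110, 108, 110, 104, 102, 102, 97, 97, 102, 101, 101, 98, 126, 105, 107, 102, 136, 179, 198, 199, 197, 198, 198, 198, 198, 198, 197, 198, 197, 196, 197, 185, 141, 122, 133, 91, 91, 90, 93], [46, 52, 52, 50, 55, 53, 51, 50, 53, 52, 52, 51, 56, 58, 79, 106, 110, 113, 113, 114, 113, 114, 113, 115, 113, 114, 113, 112, 114, 111, 114, 111, 113, 108, 109, 109, 110, 110, 109, 110, 110, 107, 104, 104, 103, 101, 101, 104, 104, 101, 102, 100, 103, 96, 101, 107, 98, 95, 93, 94]]
```

```bash
cat > arc.py <<'E'
from h import *
import pickle
from scipy.optimize import least_squares
def arc(c,win,z,th=150,r=.034):
    u,v,w,h=win;P=[]
    for x in range(u,u+w):
        col=c.f[v:v+h,x,1].astype(float);i=np.where(col>th)[0]
        if len(i)<4: continue
        j=i.max()
        if j+1>=h: continue
        y=v+j+(col[j]-th)/(col[j]-col[j+1]);P.append(c.plane((x,y),z)[:2])
    P=np.array(P);f=lambda q:np.hypot(*(P-q[:2]).T)-r
    q=least_squares(f,P.mean(0),loss="soft_l1",f_scale=.0005);return q.x,np.sqrt(np.mean(q.fun**2)),len(P)
E
python3 - <<'E'
from arc import *
s=Cam("scene",pickle.load(open("im0.pkl","rb"))["scene"]);print("bench scene",arc(s,(304,268,42,45),.029))
b=Cam("scene",pickle.load(open("im2.pkl","rb"))["scene"])
print("held scene",arc(b,(168,125,42,35),.2008-.0515+.029))
# bowl top disc r38 z=.082 near arc in im0 scene
print("bowl",arc(s,(178,180,42,30),.082,130,.038),"px",s.f[195:205,195,1])
E
```

```text
bench scene (array([0.590966  , 0.20649029]), np.float64(0.008606919008955225), 42)
held scene (array([ 0.5712595 , -0.10098348]), np.float64(0.0014909518927624342), 42)
bowl (array([ 0.57457567, -0.09915379]), np.float64(0.0005592722367669416), 40) px [133 134 174 201 205 206 195 140 118 121]
```

```bash
sed -i 's/P.mean(0),loss/(q0 if q0 is not None else P.mean(0)),loss/; s/r=.034):/r=.034,q0=None):/' arc.py; python3 - <<'E'
from arc import *
s=Cam("scene",pickle.load(open("im0.pkl","rb"))["scene"])
b=Cam("scene",pickle.load(open("im2.pkl","rb"))["scene"])
for dz in(-.001,0,.001):
  print("bench scene",arc(s,(304,278,42,45),.029+dz,150,.034,(.548,.157)))
  print("held scene",arc(b,(168,125,42,35),.2008-.0515+.029+dz,150,.034,(.57,-.1)))
  print("bowl",arc(s,(178,180,42,30),.082+dz,165,.038,(.57,-.1)))
E
```

```text
bench scene (array([0.54775145, 0.16005624]), np.float64(0.0009527578733579714), 42)
held scene (array([ 0.57060123, -0.10219465]), np.float64(0.0014901408335985242), 42)
bowl (array([ 0.57250932, -0.10175114]), np.float64(0.0006194212118819669), 40)
bench scene (array([0.548282  , 0.16059901]), np.float64(0.0009503526232819662), 42)
held scene (array([ 0.5712595 , -0.10098347]), np.float64(0.0014909517931956217), 42)
bowl (array([ 0.5730614 , -0.10074134]), np.float64(0.0006166306205829368), 40)
bench scene (array([0.54881274, 0.16114165]), np.float64(0.0009480345428350495), 42)
held scene (array([ 0.57191818, -0.09977222]), np.float64(0.0014917865516735765), 42)
bowl (array([ 0.57361351, -0.09973147]), np.float64(0.0006139960559591397), 40)
```

```bash
python3 go.py .5725 -.1038 .1660 5.9;  python3 -m jog '[1.8,0.9,5,0,0,0, 1.8,0.9,15,0,0,0, 1.8,0.9,25,0,0,0, 1.8,0.9,34,0,0,0, 1.8,0.9,34,0,0,0, 1.8,0.9,34,0,0,0]'; python3 go.py .5725 -.1038 .160 5.9
python3 - <<'E'
from arc import *
a={n:get_image(n) for n in("scene",)}
s=Cam("scene",a["scene"]);crop(s.f,150,110,120,110,5,"s3.png")
z=get_state()["position"][2]
print("held scene",arc(s,(168,140,42,35),z-.0515+.029,150,.034,(.57,-.1)))
E
```

```text
t 5.78 pos [ 570.9 -103.2  201.2] yaw 5.9 tilt [-0.0004  0.0005] F [-0.5  0.2 -0.6] M [-0.02 -0.01 -0.03] w 0.0190 q6 1.17
shift [ 1.6  0.8 35.2] turn [-0.  0.  0.]
clock: 6.52
position: [0.5732, -0.1053, 0.1674]
ee_rot: [0.0, 0.999, 0.051, 0.0]
contact_force: [-0.3, -0.1, -1.1]
width: 0.0188
t 6.53 pos [ 573.2 -105.3  167.4] yaw 5.8 tilt [ 0.0003 -0.0001] F [-0.3 -0.1 -1.1] M [-0.03 -0.06  0.01] w 0.0188 q6 1.17
shift [-0.5 -1.5  7.4] turn [ 0.  -0.  -0.1]
held scene (array([ 0.57395916, -0.10285131]), np.float64(0.0009184683184839508), 42)
```

View pics/s3.png

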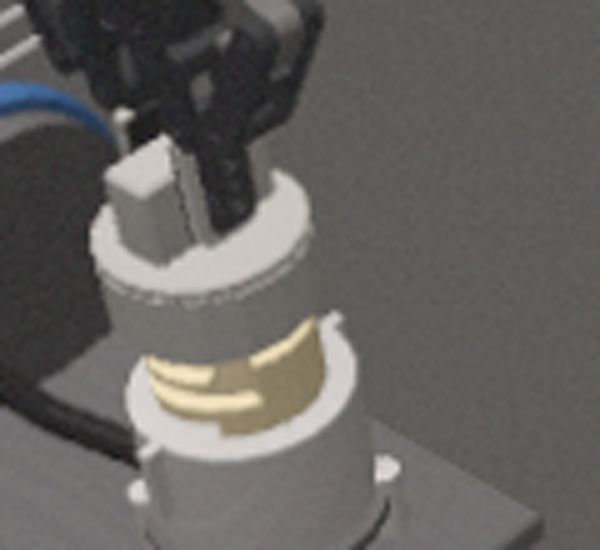

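The cap hangs just over the neck, with both ribs visible. Camera and robot readings both ask for about 1.5 mm more in +y, so I'll correct that while lowering.

```bash
python3 -m jog '[-0.5,-1.5,1,0,0,0, -0.5,-1.5,4,0,0,0, -0.5,-1.5,7,0,0,0, -0.5,-1.5,9,0,0,0, -0.5,-1.5,9,0,0,0, -0.5,-1.5,9,0,0,0]'; python3 go.py .5725 -.1038 .1545 5.9
```

```text
clock: 7.32
position: [0.5724, -0.1038, 0.1583]
ee_rot: [0.0, 0.999, 0.051, 0.0]
contact_force: [0.6, -0.2, -0.6]
width: 0.0187
t 7.33 pos [ 572.4 -103.8  158.3] yaw 5.8 tilt [ 0.0001 -0.0001] F [ 0.6 -0.2 -0.6] M [-0.05 -0.08  0.01] w 0.0187 q6 1.17
shift [0.1 0.  3.8] turn [ 0.  -0.  -0.1]
```

```bash
python3 -m jog '[0,0,1,0,0,0, 0,0,2,0,0,0, 0,0,3,0,0,0, 0,0,4,0,0,0, 0,0,4,0,0,0]'; python3 go.py; python3 -m jog '[0,0,0.5,0,0,0, 0,0,1,0,0,0, 0,0,1.5,0,0,0, 0,0,1.5,0,0,0]'; python3 go.py
```

```text
clock: 7.95
position: [0.5722, -0.1037, 0.1542]
ee_rot: [0.0, 0.999, 0.051, -0.0]
contact_force: [-0.3, 0.0, -1.6]
width: 0.019
t 7.95 pos [ 572.2 -103.7  154.2] yaw 5.9 tilt [-0.0002 -0.    ] F [-0.3  0.  -1.6] M [-0.    0.01 -0.02] w 0.0190 q6 1.17
clock: 8.45
position: [0.5723, -0.1038, 0.1529]
ee_rot: [0.0, 0.999, 0.051, 0.0]
contact_force: [0.1, 0.4, -0.4]
width: 0.019
t 8.45 pos [ 572.3 -103.8  152.9] yaw 5.9 tilt [ 0.0002 -0.0001] F [ 0.1  0.4 -0.4] M [ 0.03  0.12 -0.02] w 0.0190 q6 1.17
```

```bash
python3 -m jog '[0,0,0.5,0,0,0, 0,0,1,0,0,0, 0,0,1,0,0,0, 0,0,1,0,0,0]'; python3 go.py; python3 -m jog '[0,0,0.5,0,0,0, 0,0,1,0,0,0, 0,0,1,0,0,0, 0,0,1,0,0,0]'; python3 go.py
```

```text
clock: 8.95
position: [0.5724, -0.1038, 0.1519]
ee_rot: [0.0, 0.999, 0.051, 0.0]
contact_force: [-0.9, 0.2, 2.2]
width: 0.0188
t 8.95 pos [ 572.4 -103.8  151.9] yaw 5.9 tilt [ 0.0002 -0.0002] F [-0.9  0.2  2.2] M [ 0.04  0.14 -0.03] w 0.0188 q6 1.17
clock: 9.45
position: [0.5724, -0.1038, 0.1509]
ee_rot: [0.0, 0.999, 0.051, 0.0]
contact_force: [-0.5, -0.7, 4.2]
width: 0.019
t 9.45 pos [ 572.4 -103.8  150.9] yaw 5.9 tilt [ 0.0003 -0.0001] F [-0.5 -0.7  4.2] M [ 0.07  0.18 -0.02] w 0.0190 q6 1.17
```

```bash
python3 -m jog '[0,0,0,0,0,-4, 0,0,0,0,0,-8, 0,0,0,0,0,-12, 0,0,0,0,0,-16, 0,0,0,0,0,-20, 0,0,0,0,0,-20]'; python3 go.py
```

```text
clock: 10.2
position: [0.5726, -0.1036, 0.1512]
ee_rot: [0.0, 0.975, 0.223, 0.0]
contact_force: [-0.9, 0.8, 4.6]
width: 0.0192
t 10.20 pos [ 572.6 -103.6  151.2] yaw 25.8 tilt [0.0009 0.0002] F [-0.9  0.8  4.6] M [0.17 0.19 0.01] w 0.0192 q6 0.82
```

```bash
python3 -m jog '[0,0,0,0,0,-4, 0,0,0,0,0,-8, 0,0,0,0,0,-12, 0,0,0,0,0,-16, 0,0,0,0,0,-16]'; python3 go.py; python3 -m jog '[0,0,0,0,0,-3, 0,0,0,0,0,-6, 0,0,0,0,0,-6]'; python3 go.py;python3 -m jog '[0,0,0,0,0,-3, 0,0,0,0,0,-3]'; python3 go.py
```

```text
clock: 10.82
position: [0.5731, -0.1041, 0.1513]
ee_rot: [0.001, 0.934, 0.356, 0.001]
contact_force: [0.6, -0.8, 4.3]
width: 0.0189
t 10.82 pos [ 573.1 -104.1  151.3] yaw 41.8 tilt [ 0.0019 -0.0009] F [ 0.6 -0.8  4.3] M [ 0.03 -0.1   0.09] w 0.0189 q6 0.54
clock: 11.2
position: [0.5734, -0.1043, 0.1513]
ee_rot: [0.001, 0.915, 0.405, 0.001]
contact_force: [1.5, -1.4, 4.8]
width: 0.0188
t 11.20 pos [ 573.4 -104.3  151.3] yaw 47.7 tilt [ 0.0027 -0.0011] F [ 1.5 -1.4  4.8] M [-0.1  -0.42 -0.09] w 0.0188 q6 0.44
clock: 11.45
position: [0.5734, -0.1042, 0.1512]
ee_rot: [0.001, 0.904, 0.428, 0.001]
contact_force: [2.8, -0.2, 4.4]
width: 0.0189
t 11.45 pos [ 573.4 -104.2  151.2] yaw 50.7 tilt [ 0.0026 -0.0009] F [ 2.8 -0.2  4.4] M [-0.09 -0.58 -0.01] w 0.0189 q6 0.39
```

```bash
python3 -m jog '[0,0,0,0,0,-3, 0,0,0,0,0,-3]'; python3 go.py
python3 - <<'E'
from h import *
s=Cam("scene");crop(s.f,150,110,120,110,5,"s4.png")
E
```

```text
clock: 11.7
position: [0.5715, -0.1035, 0.1502]
ee_rot: [-0.001, 0.892, 0.452, -0.001]
contact_force: [-0.1, -0.9, -1.9]
width: 0.0193
t 11.70 pos [ 571.5 -103.5  150.2] yaw 53.7 tilt [-0.0023  0.0006] F [-0.1 -0.9 -1.9] M [0.02 0.07 0.03] w 0.0193 q6 0.33
```

View pics/s4.png

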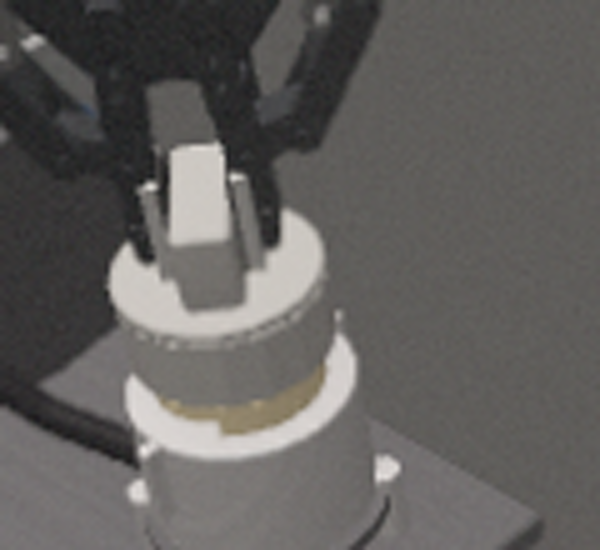

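The force fell to zero at 48° back, which is the drop; the bowl sprang up and the skirt now sits lower. I'll follow down to light pressure.

```bash
python3 -m jog '[0,0,1.5,0,0,0, 0,0,3,0,0,0, 0,0,4,0,0,0, 0,0,4,0,0,0, 0,0,4,0,0,0]'; python3 go.py; python3 -m jog '[0,0,1,0,0,0, 0,0,2,0,0,0, 0,0,2,0,0,0]'; python3 go.py
```

```text
clock: 12.38
position: [0.5723, -0.1038, 0.1468]
ee_rot: [0.0, 0.892, 0.453, -0.0]
contact_force: [-0.1, 0.3, -1.5]
width: 0.0191
t 12.38 pos [ 572.3 -103.8  146.8] yaw 53.8 tilt [-0.0001 -0.0001] F [-0.1  0.3 -1.5] M [ 0.01 -0.02  0.04] w 0.0191 q6 0.33
clock: 12.75
position: [0.5722, -0.1037, 0.1447]
ee_rot: [-0.0, 0.892, 0.453, -0.0]
contact_force: [-0.3, -0.2, -1.6]
width: 0.019
t 12.75 pos [ 572.2 -103.7  144.7] yaw 53.9 tilt [-0.0002 -0.    ] F [-0.3 -0.2 -1.6] M [-0.01  0.06 -0.03] w 0.0190 q6 0.33
```

```bash
python3 -m jog '[0,0,1,0,0,0, 0,0,2,0,0,0, 0,0,2,0,0,0]'; python3 go.py;  python3 -m jog '[0,0,1,0,0,0, 0,0,2,0,0,0, 0,0,2,0,0,0]'; python3 go.py
```

```text
clock: 13.12
position: [0.5724, -0.1038, 0.143]
ee_rot: [0.0, 0.892, 0.453, 0.0]
contact_force: [-0.1, -0.7, 1.7]
width: 0.0191
t 13.12 pos [ 572.4 -103.8  143. ] yaw 53.9 tilt [ 0.0002 -0.0001] F [-0.1 -0.7  1.7] M [ 0.03  0.12 -0.  ] w 0.0191 q6 0.33
clock: 13.5
position: [0.5724, -0.1038, 0.1411]
ee_rot: [0.0, 0.892, 0.453, 0.0]
contact_force: [-1.0, -0.0, 3.5]
width: 0.0193
t 13.50 pos [ 572.4 -103.8  141.1] yaw 53.9 tilt [ 0.0004 -0.0002] F [-1.  -0.   3.5] M [ 0.06  0.28 -0.  ] w 0.0193 q6 0.33
```

```bash
python3 -m jog '[0,0,0.5,0,0,0, 0,0,0.7,0,0,4, 0,0,0.8,0,0,8, 0,0,1,0,0,12, 0,0,1.2,0,0,16, 0,0,1.4,0,0,20, 0,0,1.4,0,0,20]'; python3 go.py
```

```text
clock: 14.38
position: [0.5735, -0.1044, 0.1401]
ee_rot: [0.001, 0.957, 0.292, 0.001]
contact_force: [1.2, -1.1, 5.3]
width: 0.0194
t 14.38 pos [ 573.5 -104.4  140.1] yaw 33.9 tilt [ 0.0028 -0.0016] F [ 1.2 -1.1  5.3] M [-0.35 -0.12 -0.05] w 0.0194 q6 0.68
```

```bash
python3 -m jog '[0,0,0.1,0,0,4, 0,0,0.3,0,0,8, 0,0,0.5,0,0,12, 0,0,0.7,0,0,16, 0,0,0.9,0,0,20, 0,0,0.9,0,0,20]'; python3 go.py
```

```text
clock: 15.12
position: [0.573, -0.1046, 0.1389]
ee_rot: [0.001, 0.993, 0.122, 0.001]
contact_force: [-0.1, -2.4, 4.6]
width: 0.0187
t 15.12 pos [ 573.  -104.6  138.9] yaw 14.0 tilt [ 0.0017 -0.0017] F [-0.1 -2.4  4.6] M [-0.5  -0.    0.03] w 0.0187 q6 1.03
```

```bash
python3 -m jog '[0.3,0.6,0.2,0,0,4, 0.3,0.6,0.4,0,0,8, 0.3,0.6,0.6,0,0,12, 0.3,0.6,0.6,0,0,12]'; python3 go.py;python3 -m jog '[0,0,0.2,0,0,4, 0,0,0.3,0,0,8, 0,0,0.3,0,0,8]'; python3 go.py
```

```text
clock: 15.62
position: [0.5731, -0.1048, 0.1382]
ee_rot: [0.001, 1.0, 0.017, 0.0]
contact_force: [-0.8, -2.5, 5.0]
width: 0.019
t 15.62 pos [ 573.1 -104.8  138.2] yaw 2.0 tilt [ 0.001  -0.0011] F [-0.8 -2.5  5. ] M [-0.45  0.06  0.03] w 0.0190 q6 1.24
clock: 16.0
position: [0.573, -0.1047, 0.1378]
ee_rot: [0.0, 0.999, -0.052, 0.0]
contact_force: [0.1, -2.6, 5.2]
width: 0.0192
t 16.00 pos [ 573.  -104.7  137.8] yaw -6.0 tilt [ 0.0006 -0.001 ] F [ 0.1 -2.6  5.2] M [-0.56  0.11 -0.02] w 0.0192 q6 1.38
```

```bash
python3 -m jog '[0,0,0.1,0,0,3, 0,0,0.2,0,0,5, 0,0,0.2,0,0,5]'; python3 go.py;python3 -m jog '[0,0,0,0,0,3, 0,0,0,0,0,5, 0,0,0,0,0,5]'; python3 go.py
```

```text
clock: 16.38
position: [0.5729, -0.1041, 0.1374]
ee_rot: [-0.0, 0.995, -0.097, 0.0]
contact_force: [-0.2, -1.2, 4.4]
width: 0.0192
t 16.38 pos [ 572.9 -104.1  137.4] yaw -11.1 tilt [0.0003 0.0002] F [-0.2 -1.2  4.4] M [-0.21  0.03 -0.01] w 0.0192 q6 1.46
clock: 16.75
position: [0.5728, -0.1038, 0.1374]
ee_rot: [-0.0, 0.99, -0.14, 0.0]
contact_force: [0.6, -0.6, 4.0]
width: 0.0193
t 16.75 pos [ 572.8 -103.8  137.4] yaw -16.1 tilt [0.0001 0.0007] F [ 0.6 -0.6  4. ] M [ 0.04  0.01 -0.06] w 0.0193 q6 1.55
```

```bash
python3 -m jog '[0,0,0,0,0,2, 0,0,0,0,0,4, 0,0,0,0,0,4]'; python3 go.py;python3 -m jog '[0,0,0,0,0,2, 0,0,0,0,0,4, 0,0,0,0,0,4]'; python3 go.py
python3 - <<'E'
from h import *
s=Cam("scene");crop(s.f,150,110,120,110,5,"s5.png")
E
```

```text
clock: 17.12
position: [0.5727, -0.1041, 0.1374]
ee_rot: [-0.0, 0.985, -0.175, -0.0]
contact_force: [-0.4, 0.4, 4.5]
width: 0.0189
t 17.12 pos [ 572.7 -104.1  137.4] yaw -20.2 tilt [-0.0001  0.0003] F [-0.4  0.4  4.5] M [ 0.12 -0.01 -0.05] w 0.0189 q6 1.62
clock: 17.5
position: [0.5726, -0.1043, 0.1374]
ee_rot: [0.0, 0.978, -0.209, -0.0]
contact_force: [0.4, 0.2, 4.1]
width: 0.019
t 17.50 pos [ 572.6 -104.3  137.4] yaw -24.2 tilt [-0.0002 -0.    ] F [0.4 0.2 4.1] M [ 0.02  0.01 -0.08] w 0.0190 q6 1.69
```

View pics/s5.png

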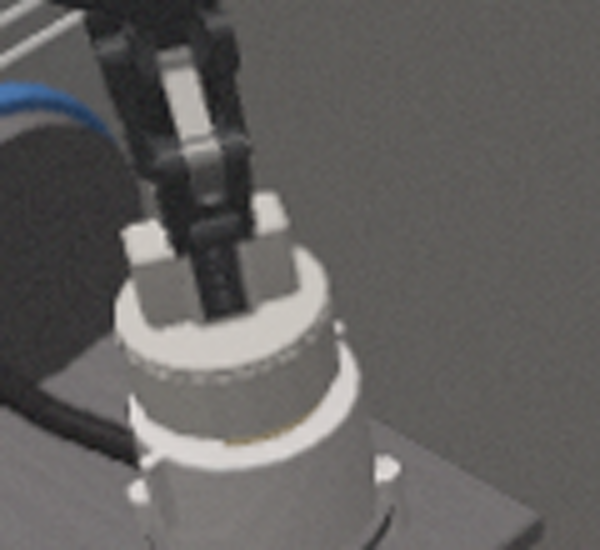

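```bash
python3 -m jog '[0,0,0,0,0,1, 0,0,0,0,0,2, 0,0,0,0,0,2]'; python3 go.py;python3 -m jog '[0,0,0,0,0,1, 0,0,0,0,0,2, 0,0,0,0,0,2]'; python3 go.py
```

```text
clock: 17.92
position: [0.5727, -0.1043, 0.1374]
ee_rot: [0.0, 0.974, -0.226, -0.0]
contact_force: [1.2, -0.4, 5.3]
width: 0.0188
t 17.93 pos [ 572.7 -104.3  137.4] yaw -26.2 tilt [-0.0002 -0.0001] F [ 1.2 -0.4  5.3] M [-0.    0.03 -0.05] w 0.0188 q6 1.73
clock: 18.3
position: [0.5728, -0.1043, 0.1374]
ee_rot: [0.0, 0.97, -0.243, 0.0]
contact_force: [0.6, 0.6, 5.4]
width: 0.0193
t 18.30 pos [ 572.8 -104.3  137.4] yaw -28.2 tilt [ 0.0001 -0.0001] F [0.6 0.6 5.4] M [-0.01  0.04  0.  ] w 0.0193 q6 1.76
```

The height has settled 3.3 mm below the drop level, 82° forward of it, with steady force and almost no torque, so the cap is home. Next I'll ease the pressure and let go.

```bash
python3 -m jog '[0,0,-1,0,0,0, 0,0,-2,0,0,0, 0,0,-3,0,0,0, 0,0,-3.3,0,0,0, 0,0,-3.3,0,0,0]'; python3 go.py; python3 -m jog '[0,0,-1,0,0,0, 0,0,-2,0,0,0, 0,0,-3,0,0,0, 0,0,-3,0,0,0]'; python3 go.py
```

```text
clock: 18.92
position: [0.5727, -0.1043, 0.1404]
ee_rot: [0.0, 0.97, -0.243, -0.0]
contact_force: [1.4, 0.1, 0.7]
width: 0.019
t 18.93 pos [ 572.7 -104.3  140.4] yaw -28.1 tilt [-0.0002  0.    ] F [1.4 0.1 0.7] M [-0.01 -0.23  0.02] w 0.0190 q6 1.76
clock: 19.42
position: [0.5724, -0.104, 0.1434]
ee_rot: [-0.0, 0.97, -0.243, -0.0]
contact_force: [0.5, 1.3, -2.2]
width: 0.0188
t 19.43 pos [ 572.4 -104.   143.4] yaw -28.2 tilt [-0.0009  0.0005] F [ 0.5  1.3 -2.2] M [ 0.1  -0.23  0.05] w 0.0188 q6 1.76
```

```bash
python3 -m jog '[0,0,1,0,0,0, 0,0,2,0,0,0, 0,0,3.5,0,0,0, 0,0,3.5,0,0,1, 0,0,3.5,0,0,1]'; python3 go.py; python3 -m jog '[0,0,0,0,0,0, 0,0,0,0,0,0, 0,0,0,0,0,0, 0,0,0,0,0,0, 0,0,0,0,0,0]' 0.45; python3 go.py
```

```text
clock: 20.05
position: [0.5728, -0.1043, 0.1404]
ee_rot: [0.0, 0.968, -0.252, 0.0]
contact_force: [0.1, 0.7, 1.2]
width: 0.0189
t 20.05 pos [ 572.8 -104.3  140.4] yaw -29.1 tilt [ 0.0003 -0.0002] F [0.1 0.7 1.2] M [0.2  0.06 0.16] w 0.0189 q6 1.78
clock: 20.68
position: [0.5727, -0.1043, 0.1402]
ee_rot: [0.0, 0.968, -0.252, 0.0]
contact_force: [0.4, 0.4, 0.4]
width: 0.0468
t 20.68 pos [ 572.7 -104.3  140.2] yaw -29.1 tilt [ 0.     -0.0001] F [0.4 0.4 0.4] M [-0.01 -0.06  0.05] w 0.0468 q6 1.78
```

```bash
python3 -m jog '[0,0,-10,0,0,0, 0,0,-30,0,0,0, 0,0,-60,0,0,0, 0,0,-100,0,0,0, 0,0,-130,0,0,0]'; python3 go.py; python3 go.py .45 .12 .27 0 | tail -1
```

```text
clock: 21.3
position: [0.5732, -0.1044, 0.2728]
ee_rot: [0.0, 0.968, -0.252, 0.001]
contact_force: [0.3, -1.0, 0.1]
width: 0.0473
t 21.30 pos [ 573.2 -104.4  272.8] yaw -29.1 tilt [ 0.0026 -0.0008] F [ 0.3 -1.   0.1] M [-0.01 -0.02  0.07] w 0.0473 q6 1.78
shift [-216.8 -136.     2.3] turn [  0.   -0.2 -29.1]
```

```bash
python3 -m jog '[-25,-16,0,0,0,0, -70,-44,0,0,0,0, -115,-72,0,0,0,0, -160,-100,0,0,0,0, -200,-126,0,0,0,0, -215,-136,0,0,0,0, -215,-136,0,0,0,0, -215,-136,0,0,0,0]'
python3 - <<'E'
from arc import *
s=Cam("scene");t=Cam("top");crop(s.f,150,120,120,90,6,"s6.png");crop(t.f,410,180,100,75,8,"t6.png");cv2.imwrite("pics/s6f.png",s.f[:,:,::-1])
pickle.dump((s.f,t.f),open("im6.pkl","wb"))
E
```

```text
clock: 22.3
position: [0.4522, 0.1183, 0.2704]
ee_rot: [0.0, 0.968, -0.252, 0.001]
contact_force: [-0.6, -0.1, 0.3]
width: 0.0468
```

View pics/s6.png

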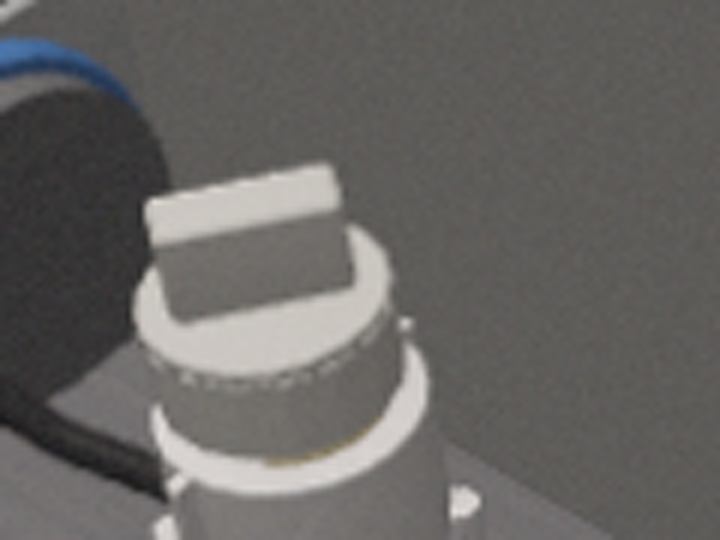

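View pics/t6.png

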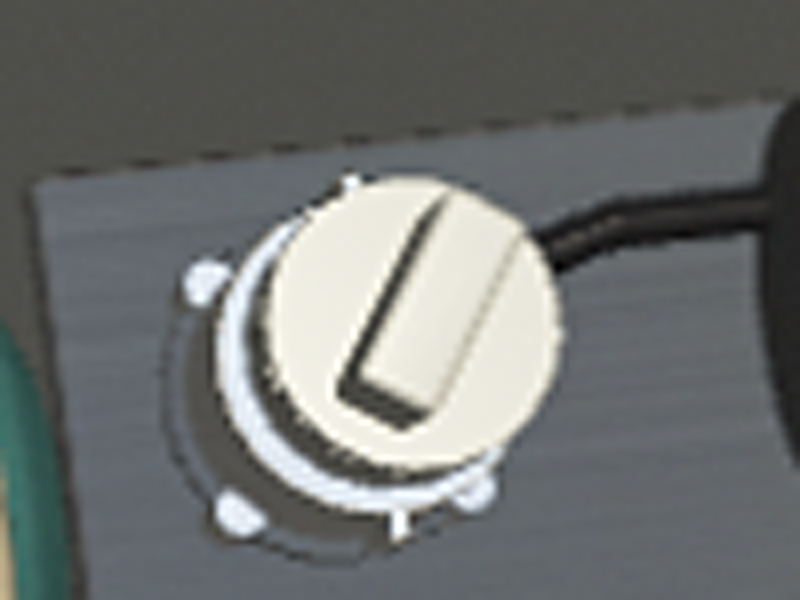

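View pics/s6f.png

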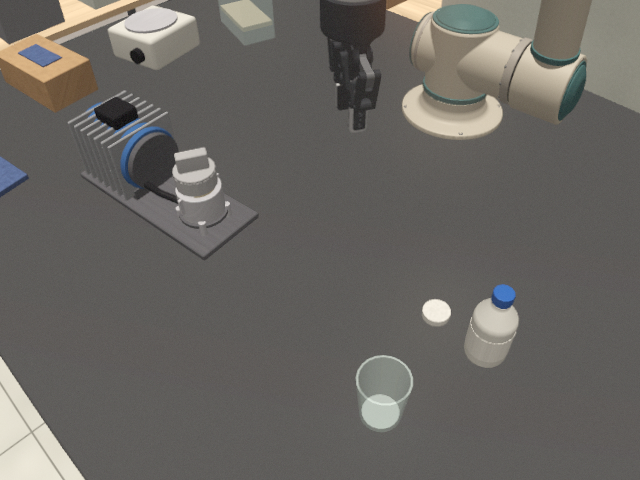

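```bash
python3 - <<'E'
from h import *
s=Cam("scene");t=Cam("top")
T=[(410+(x+.5)/8-.5,180+(y+.5)/8-.5) for x,y in((447,193),(525,237),(432,410),(362,375))]
S=[(150+(x+.5)/6-.5,120+(y+.5)/6-.5) for x,y in((325,165),(148,203),(155,245),(340,208))]
mt,ms=np.mean(T,0),np.mean(S,0);print(tri(t,mt,s,ms))
P=[t.plane(p,.15)[:2] for p in T];d=P[0]+P[1]-P[2]-P[3];print("bar yaw",np.degrees(np.arctan2(d[1],d[0])),np.mean(P,0))
# same triangulation for the empty rim gave z .1139 -> roof plane check with near arc
from arc import arc
for z in(.116,.117,.118,.119,.120,.122):print(z,arc(s,(174,160,40,40),z,160,.034,(.57,-.1)))
E
```

```text
(array([ 0.57261753, -0.10523863,  0.14435693]), np.float64(0.0021315829929597955))
bar yaw -28.361600671031926 [ 0.57246881 -0.10471693]
0.116 (array([ 0.59488817, -0.06161543]), np.float64(0.004515734252033528), 11)
0.117 (array([ 0.59538815, -0.06060311]), np.float64(0.004477485584969557), 11)
0.118 (array([ 0.59588817, -0.05959065]), np.float64(0.004439348665625562), 11)
0.119 (array([ 0.59638822, -0.05857802]), np.float64(0.004401322373472836), 11)
0.12 (array([ 0.59688834, -0.05756524]), np.float64(0.0043634053348672545), 11)
0.122 (array([ 0.59788884, -0.05553923]), np.float64(0.0042878923269415534), 11)
```

```bash
python3 -c "
from rig import *
print(get_state()['clock']);print(sign_off())"
```

```text
22.5
the job is handed in; nothing more can be done
None
```

The grey cap is back on the neck and, by my checks, screwed fully home. I handed the job in at 22.5 s; `sign_off()` gives no verdict.

**What I did:**
1. I gripped the cap by its bar, set it on the neck in line with the ribs (bar at 5.9°), and turned it back under about 5–6 N.
2. The lugs dropped 48° back: the force fell to zero, and contact came again about 9 mm lower.
3. I followed the cap down and screwed it forwards about 83° under the same light pressure. The height stopped changing about 3.3 mm below the drop level, which fits roof on rim.
4. I pulled up lightly as a check, set the cap down again, let go and moved clear.

**Last checks:**
- **Cap:** the pictures show it level on the bowl, with the bar at about -28°, which agrees with the hand's -29°.
- **Bystanders:** the beaker, bottle and old filter look unmoved in the final picture, and nothing touches the robot.
- **Forces:** wrist readings between moves stayed under about 6 N.

**What disagreed or was unclear:**
- **Height by camera:** triangulating the bar top by eye gave 144 mm, where about 149 mm is expected. I took this as camera and picking error, because that would put the cap lower than it can go. The height from the arm's position agrees with home.
- **Roof edge:** a last attempt to fit the roof's edge in the scene picture failed and told me nothing.
- **Pull check:** the light pull gave only about 1 N beyond the cap's weight, so it is weak evidence that the lugs hold.
- **Final turn:** the last 1° turn raised the torque to about 0.16 N m. The lugs may have just touched the posts.

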